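# Lay out the bench for making up a solution

## Robot

A 6-joint arm with a two-finger parallel gripper is mounted at the origin on the work surface. World frame = base frame: x ahead of the robot, y to its left, z up, the work surface at z = 0. Lengths are in m, angles in rad, forces in N, time in s.
With the tool pointing down it reaches from about 0.425 to 0.95 m from the base axis. Payload 3.5 kg.
Tool frame: the origin (TCP) lies at the very end of the fingers, on their centre line; the grasp point (between the pads) lies 19 mm behind it; z points along the fingers, x is the direction in which the jaws open and shut, and the axes are right-handed (so a half turn about z gives the same grasp; the last joint's range is limited). The gripper opens to 85 mm and grips with 20 to 120 N. Pads are 22 mm wide; open, the fingers measure 114 mm over their backs; the gripper's body (76 mm by 85 mm) begins 54 mm behind the grasp point. The pads swing forward as they close: fully open they stand 13 mm farther back than shut.
Start: joints at [-1.463, 0.286, 1.577, -0, 1.279, -0.15], TCP at [0.172, -0.653, 0.231] pointing down, gripper open.
Joint ranges: [-2.77, 2.77], [-0.9, 2.22], [0.21, 2.48], [-1.53, 4.67], [0.24, 2.81], [-2.84, 2.84]. Speed limits (rad/s): [2.79, 2.79, 3.14, 3.14, 3.14, 3.14].

## Interface

Orientations are given as a unit quaternion [x, y, z, w].
In Python, from cell import env, grab_frame gives the robot as it stands.
- The arm moves only by the shell command python3 -m pendant 'ROWS'. ROWS is a JSON object of lists of equal length, an entry for each row: "turn": the turn, a rotation vector about the tool's x, y, z in degrees, a list of three; "linear": the shift along the tool's x, y, z in mm, a list of three; "gripper": the closure, from -1 (fully open) to 1 (shut). In form: {"turn": [[ax, ay, az], ...], "linear": [[dx, dy, dz], ...], "gripper": [gripper, ...]}. A call has 1 to 12 rows; each row is the pose to reach, as a shift and turn from the pose commanded when the call began, along the tool's axes at that moment; what a row does not reach only later rows make up. A row lasts 1/8 s, in which the tool goes at most 62.5 mm and 10.7 degrees, less where a joint would pass 70% of its speed; a pose out of reach is approached as far as the arm can. A call with a gripper value outside its range is refused whole. The fingers move at their own pace and stop on an object; the grip force is fixed at half the most. Time passes only in rows, so rows that repeat a pose let the fingers close. It gives the time, the measured TCP pose, the force and the opening at its end, in the units of the state.
- env.get_obs(): the state, without advancing time (a new reading comes with each control period).
- grab_frame(name): name is "scene" or "side" or "wrist"; returns a dict with "img" (400x640x3 uint8, red, green, blue), "fovy" (degrees; the focal length in pixels is half the picture's height over the tangent of half this angle, whatever the lens; pixels are square), "cx", "cy" (the principal point, pixels), "view" (4x4, takes a point from world to camera coordinates); the wrist camera has in their place "mount" (4x4, takes a point from camera to tool coordinates, whose origin is the TCP and whose axes are the tool frame's). Camera axes: x right, y up, looking along -z (the intrinsics and any distortion apply to the point x, -y, -z); pixel columns grow to the right and rows downward; lengths in m; the calibration is good to about 2 mm. A picture is of the moment at which its call begins: read the wrist's pose just before it. There is no depth.
- env.hand_in(): hands the job in, once; it reports no verdict.
The state is a dict: "time_s": time; "joint_pos": joint angles; "qvel": joint speeds; "tau": joint torques, N m; "ee_pos": TCP position; "ee_rot": TCP orientation; "force": force on the tool from outside, world axes, zero at the start; "ft_torque": the same for the moment, N m; "gripper_width": finger opening in m.
Only numpy, scipy, OpenCV 4.12 (cv2) and the standard library are available. Lean on these libraries where they do the work, as an engineer would, in place of code of your own. Each camera call takes 0.05 s, during which the arm holds its last target.

## Task

Get the bench ready for making up a solution: stand the steel beaker in the middle of the stirrer's round plate and cover it with its lid, put the weighing dish in the middle of the balance's square pan, stand the squat brown jar on the bench midway between stirrer and balance, and stand the brown glass bottle on the bench beside the stirrer, on the side away from the balance, with a gap of about 3 cm between bottle and stirrer. Jar and bottle belong in one straight line with the middles of stirrer and balance. Everything stands upright; tip nothing over on the way, and leave the small tube stand where it is.

Things in the scene. Friction and masses are not known exactly. Their poses are not given: they have to be found in the camera images.
- stirrer: Magnetic stirrer, fixed: white box 130 x 130 mm with a round steel plate 110 mm across on it, whose top is 50 mm above the bench. Origin: centre of its underside, at bench height. z up, x away from the robot (front with the black knob faces -x), y to the robot's left, along the line to the balance. The balance stands to its left or to its right, 270 mm between centres (a gap of 140 mm between the housings).
- balance: Laboratory balance, fixed (its pan does not move): grey box 130 x 130 mm with a square steel pan 88 x 88 mm on it, whose top is 50 mm above the bench, and a black display on its front (-x). Origin: centre of its underside, at bench height; the pan is centred over it. Axes parallel to the stirrer's; the stirrer's centre lies on its y axis.
- beaker_c (a point): Steel beaker, open at the top, straight walls: 60 mm outside diameter, 75 mm tall, wall 3.5 mm (53 mm inside diameter), about 0.14 kg. Point: on its axis, half-way up (37.5 mm above its underside). z up along its axis.
- lid_c (a point): Lid of the beaker, lying knob up: white disc 72 mm in diameter and 4 mm thick, under it a round plug 42 mm in diameter and 8 mm deep that goes loosely into the beaker's mouth, on top a black upright knob 18 mm in diameter and 30 mm tall to grip. 42 mm tall in all, about 0.05 kg; lying on the bench it rests on the plug, the disc's top 12 mm up. Point: on its axis, half-way up (21 mm above the plug's underside, 9 mm above the disc's top). z up along its axis.
- jar_c (a point): Squat closed jar of brown glass with a white screw cap nearly as wide as the jar: 54 mm in diameter, 55 mm tall with its cap (the cap is the top 17 mm, 53 mm in diameter), about 0.15 kg. Point: on its axis, half-way up (27.5 mm above its underside). z up.
- bottle_c (a point): Small closed bottle of brown glass, taller than the jar and narrowing to a neck, with a plain paper band and a narrow white cap: 52 mm in diameter up to 68 mm, then a shoulder, cap 31 mm in diameter from 80 mm up, 96 mm tall in all, about 0.25 kg. Point: on its axis, half-way up (48 mm above its underside). z up.
- dish_c (a point): Small open weighing dish of white ceramic with straight walls: 52 mm outside diameter, 24 mm tall, wall 3 mm, about 0.06 kg. Point: on its axis, half-way up (12 mm above its underside). z up.
- tubestand_c (a point): Small aluminium tube stand, a block 50 x 50 x 34 mm holding four short capped tubes, 64 mm tall in all, loose, standing among the other things; to be left where it is. Point: on its vertical axis, 32 mm above its underside.
Mind the look-alikes: they are no part of the job. What is shaped like the part that bears lid_c but blue or turquoise is not meant.

How it is judged:
At the end, for the whole second after the job is handed in: Upright and at rest: beaker and dish within 12 mm of their plates' centres; lid's plug in the beaker, 8 mm; jar on the bench at most 150 mm from either instrument's centre, bottle on the bench 15 to 45 mm from the stirrer, away from the balance, both within 15 mm of the centre line (horizontal distance between beaker_c and stirrer below 0.012 m and height (world z) of beaker_c between 0.0835 and 0.0915 m and horizontal distance between lid_c and beaker_c below 0.008 m and z of lid_c in the frame of beaker_c between 0.046 and 0.0545 m and horizontal distance between dish_c and balance below 0.012 m and height (world z) of dish_c between 0.058 and 0.066 m and horizontal distance between jar_c and stirrer below 0.15 m and horizontal distance between jar_c and balance below 0.15 m and x of jar_c in the frame of stirrer between -0.015 and 0.015 m and height (world z) of jar_c between 0.0235 and 0.0315 m and horizontal distance between bottle_c and stirrer between 0.106 and 0.136 m and horizontal distance between bottle_c and balance above 0.34 m and x of bottle_c in the frame of stirrer between -0.015 and 0.015 m and height (world z) of bottle_c between 0.044 and 0.052 m and angle between each of beaker_c, lid_c, jar_c, bottle_c, dish_c's own z axis and vertical below 0.08 rad and linear speed of each of beaker, lid, jar, bottle, dish below 0.01 m/s and angular speed of each of beaker, lid, jar, bottle, dish below 0.1 rad/s); the robot touches nothing.
It fails at once if the tube stand was shifted by more than 20 mm (distance of tubestand_c from where it was at the start of the episode above 0.02 m).
It fails at once if a thing was tipped over (angle between any of beaker_c, lid_c, jar_c, bottle_c, dish_c's own z axis and vertical above 0.8 rad).
It also fails if it takes over 122 s, if anything falls off the work surface, if the arm or the gripper's body presses on something with over 40 N, if the wrist force passes 120 N, or if a joint passes its speed limit or range.

## Working session

There is one attempt and no reset: what is moved stays moved. The work goes in short steps, Python scripts to look and compute and a shell command to move; the robot and the scene stay as the last step left them, time stands still between calls to the robot, and variables do not carry over. Pictures are saved under pics/ and viewed, and the job is handed in when it is done.

```bash
ls; mkdir -p pics; python3 - <<'E'
from cell import env, grab_frame
import cv2, numpy as np
o=env.get_obs()
for k,v in o.items(): print(k,np.round(v,4))
for n in ["scene","side","wrist"]:
    f=grab_frame(n); cv2.imwrite(f"pics/{n}0.png",f["img"][:,:,::-1])
    print(n,{k:(np.round(v,4).tolist() if not isinstance(v,str) else v) for k,v in f.items() if k!="img"})
E
```

```text
pics
time_s 0.0
joint_pos [-1.463   0.2872  1.5781 -0.      1.2786 -0.15  ]
qvel [-0.0001 -0.0024 -0.001   0.0002 -0.0003 -0.0001]
tau [ 2.00000e-04 -4.05987e+01 -2.92626e+01 -2.00000e-04  5.80000e-03
  0.00000e+00]
ee_pos [ 0.1721 -0.652   0.2299]
ee_rot [ 0.7921 -0.6103 -0.0008 -0.0008]
force [-0.0147 -0.1007  0.1249]
ft_torque [ 0.0195 -0.0283  0.0027]
gripper_width 0.085
scene {'fovy': 48.4973, 'cx': 316.4877, 'cy': 196.9688, 'view': [[0.4331, 0.9013, 0.0045, -0.2155], [-0.6087, 0.2888, 0.739, 0.2374], [0.6648, -0.3228, 0.6737, -1.4069], [0.0, 0.0, 0.0, 1.0]]}
side {'fovy': 55.5969, 'cx': 317.4485, 'cy': 201.0328, 'view': [[-0.9432, -0.3312, 0.0257, 0.4561], [0.1943, -0.4875, 0.8512, -0.1466], [-0.2695, 0.8079, 0.5241, -0.845], [0.0, 0.0, 0.0, 1.0]]}
wrist {'fovy': 63.2718, 'cx': 313.6634, 'cy': 199.4392, 'mount': [[1.0, -0.001, -0.0002, 0.001], [-0.001, -0.9591, -0.2832, -0.0719], [0.0001, 0.2832, -0.9591, -0.1418], [0.0, 0.0, 0.0, 1.0]]}
```

View pics/scene0.png

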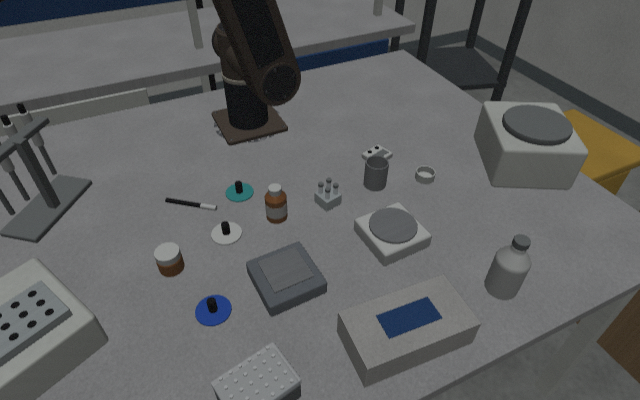

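View pics/side0.png

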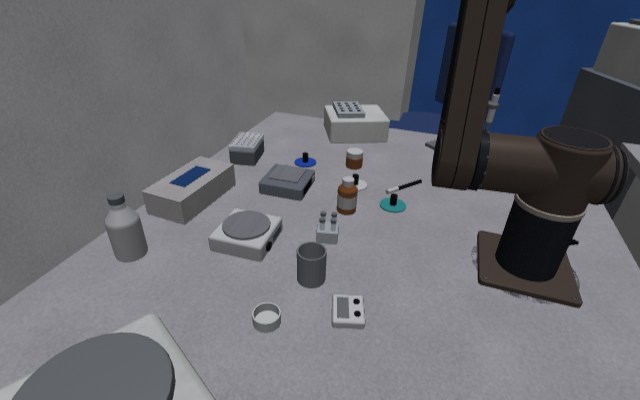

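View pics/wrist0.png

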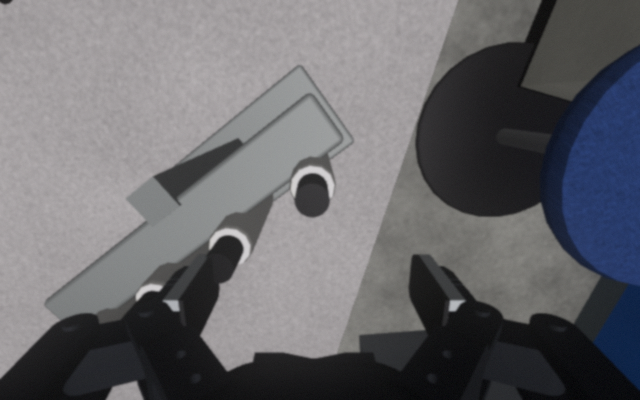

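```bash
cat > h.py <<'E'
import numpy as np, cv2
from scipy.spatial.transform import Rotation as R
def K(f):
    fl=200/np.tan(np.radians(f["fovy"])/2); return fl,f["cx"],f["cy"]
def viewm(f,obs=None):
    if "view" in f: return np.array(f["view"])
    T=np.eye(4); T[:3,:3]=R.from_quat(obs["ee_rot"]).as_matrix(); T[:3,3]=obs["ee_pos"]
    return np.linalg.inv(T@np.array(f["mount"]))
def proj(f,p,V=None):
    V=viewm(f) if V is None else V
    p=np.atleast_2d(p); c=p@V[:3,:3].T+V[:3,3]; fl,cx,cy=K(f)
    return np.c_[cx+fl*c[:,0]/-c[:,2], cy-fl*c[:,1]/-c[:,2]]
def back(f,uv,z,V=None):
    V=viewm(f) if V is None else V
    fl,cx,cy=K(f); uv=np.atleast_2d(uv).astype(float)
    d=np.c_[(uv[:,0]-cx)/fl,-(uv[:,1]-cy)/fl,-np.ones(len(uv))]@V[:3,:3]
    o=-V[:3,:3].T@V[:3,3]
    t=(z-o[2])/d[:,2]; return o+d*t[:,None]
def ring(c,r,z,n=60):
    a=np.linspace(0,2*np.pi,n); return np.c_[c[0]+r*np.cos(a),c[1]+r*np.sin(a),np.full(n,z)]
E
python3 - <<'E'
import cv2
a=cv2.imread('pics/scene0.png'); b=cv2.imread('pics/side0.png')
def s(n,im,x0,y0,x1,y1,k):
    c=cv2.resize(im[y0:y1,x0:x1],None,fx=k,fy=k,interpolation=cv2.INTER_CUBIC); c=cv2.convertScaleAbs(c,alpha=1.6)
    for x in range((x0+19)//20*20,x1,20): cv2.putText(c,str(x),(int((x-x0)*k),10),0,.35,(0,0,255)); cv2.line(c,(int((x-x0)*k),12),(int((x-x0)*k),18),(0,0,255))
    for y in range((y0+19)//20*20,y1,20): cv2.putText(c,str(y),(0,int((y-y0)*k)),0,.35,(0,0,255))
    cv2.imwrite(n,c)
s('pics/s1.png',a,140,130,450,330,2.5)
s('pics/d1.png',b,200,130,440,340,2.8)
E
```

```text
(no output)
```

View pics/s1.png

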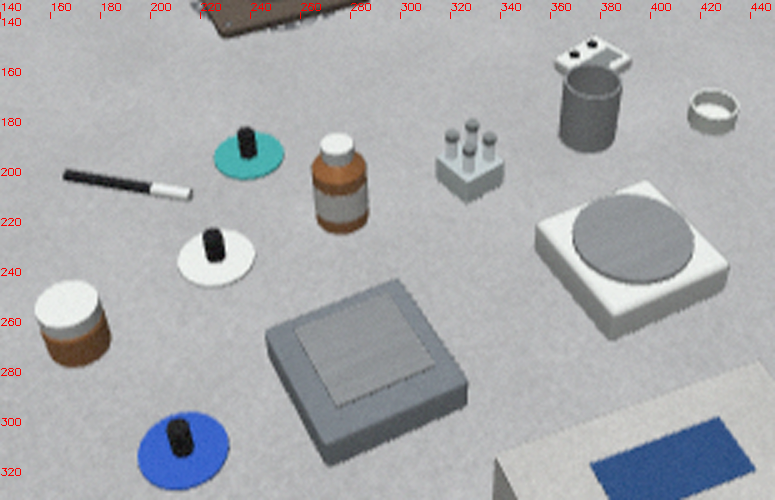

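View pics/d1.png

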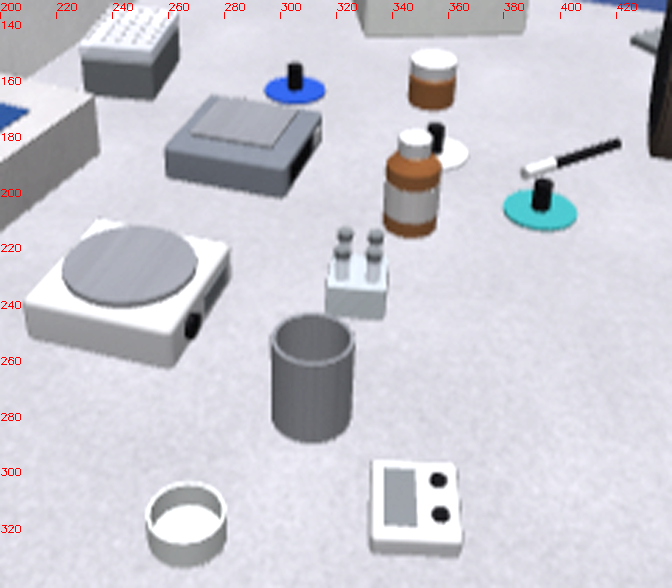

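```bash
cat > m.py <<'E'
from cell import env, grab_frame
from h import *
S=grab_frame("scene"); D=grab_frame("side")
s=lambda x,y:(140+x/2.5,130+y/2.5); d=lambda x,y:(200+x/2.8,130+y/2.8)
L={"stirrer":(s(633,238),d(129,265),.05),"dish":(s(713,104),d(186.5,509),.024),"beaker":(s(591,81),d(312.5,340),.075),
"jar":(s(69,304),d(433,64),.055),"bottle":(s(337,145),d(415,139),.096),"lidknobtop":(s(213,233),d(436,127),.042),"liddisc":(s(217,257),None,.012)}
for n,(a,b,z) in L.items():
    print(n,back(S,a,z)[0].round(4), back(D,b,z)[0].round(4) if b else "")
print("pan",back(S,[s(293,329),s(385,290),s(436,360),s(342,405)],.05).round(4), back(S,[s(293,329),s(385,290),s(436,360),s(342,405)],.05).mean(0))
print("stir box",back(S,[s(536,233),s(644,181),s(728,262),s(612,318)],.04).round(4))
E
python3 m.py
```

```text
stirrer [0.6192 0.1339 0.05  ] [0.609  0.1404 0.05  ]
dish [0.4676 0.3372 0.024 ] [0.4634 0.3365 0.024 ]
beaker [0.4315 0.2012 0.075 ] [0.4257 0.2056 0.075 ]
jar [ 0.4839 -0.3425  0.055 ] [ 0.4753 -0.3308  0.055 ]
bottle [ 0.4356 -0.0778  0.096 ] [ 0.4288 -0.0743  0.096 ]
lidknobtop [ 0.4422 -0.2059  0.042 ] [ 0.4386 -0.2063  0.042 ]
liddisc [ 0.444  -0.2067  0.012 ] 
pan [[ 0.5866 -0.1801  0.05  ]
 [ 0.58   -0.0937  0.05  ]
 [ 0.6669 -0.0863  0.05  ]
 [ 0.6749 -0.1717  0.05  ]] [ 0.6271013  -0.13294272  0.05      ]
stir box [[0.5678 0.0629 0.04  ]
 [0.5513 0.1919 0.04  ]
 [0.6736 0.201  0.04  ]
 [0.6842 0.072  0.04  ]]
```

```bash
python3 -m pendant '{"turn":[[0,0,-75],[0,0,-75],[0,0,-75],[0,0,-75],[0,0,-75],[0,0,-75],[0,0,-75],[0,0,-75],[0,0,-75],[0,0,-75]],"linear":[[-50,-80,0],[-100,-160,0],[-140,-230,10],[-190,-310,30],[-228,-376,60],[-228,-376,80],[-228,-376,80],[-228,-376,80],[-228,-376,80],[-228,-376,80]],"gripper":[-1,-1,-1,-1,-1,-1,-1,-1,-1,-1]}'
cat > w.py <<'E'
import sys
from cell import env, grab_frame
from h import *
def wrist(name,circ=[],z=None):
    o=env.get_obs(); f=grab_frame("wrist"); V=viewm(f,o)
    im=f["img"][:,:,::-1].copy(); cv2.imwrite(f"pics/{name}_raw.png",im); im=cv2.convertScaleAbs(im,alpha=1.5)
    for c,r,z in circ:
        p=proj(f,ring(c,r,z),V).astype(int); cv2.polylines(im,[p.reshape(-1,1,2)],True,(0,0,255),1)
        q=proj(f,[[c[0],c[1],z]],V)[0].astype(int); cv2.drawMarker(im,tuple(int(v) for v in q),(0,255,0),0,8)
    cv2.imwrite(f"pics/{name}.png",im)
    print(o["time_s"],np.round(o["ee_pos"],4),R.from_quat(o["ee_rot"]).as_matrix().round(3).tolist(),o["gripper_width"])
    return f,V,o
E
python3 -c "
from w import *
wrist('w1',[((.479,-.337),.0265,.055),((.479,-.337),.027,0)])"
```

```text
time_s: 1.5
ee_pos: [0.4773, -0.3379, 0.1524]
ee_rot: [1.0, -0.003, 0.001, 0.001]
force: [-0.8, 0.5, -0.4]
gripper_width: 0.0852
1.5 [ 0.4773 -0.3379  0.1524] [[1.0, -0.006, 0.001], [-0.006, -1.0, -0.002], [0.001, 0.002, -1.0]] 0.08520759294486714
```

View pics/w1.png

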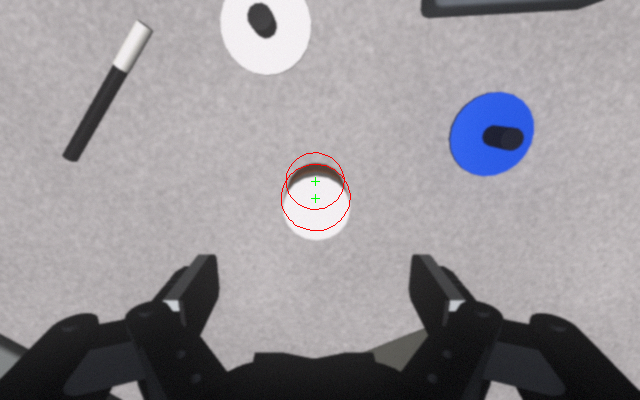

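```bash
python3 -m pendant '{"turn":[[0,0,0],[0,0,0],[0,0,0],[0,0,0],[0,0,0],[0,0,0]],"linear":[[2,5,40],[2,5,80],[2,5,110],[2,5,132],[2,5,143],[2,5,143]],"gripper":[-1,-1,-1,-1,-1,-1]}'
python3 -c "
from w import *
wrist('w2',[((.479,-.343),.0265,.055)])"
python3 -m pendant '{"turn":[[0,0,0],[0,0,0],[0,0,0],[0,0,0],[0,0,0],[0,0,0]],"linear":[[0,0,0],[0,0,0],[0,0,0],[0,0,0],[0,0,0],[0,0,0]],"gripper":[1,1,1,1,1,1]}'
python3 -c "
from w import *
wrist('w3')"
```

```text
time_s: 2.3
ee_pos: [0.479, -0.3421, 0.0083]
ee_rot: [1.0, -0.003, -0.0, -0.0]
force: [0.3, -0.0, 0.6]
gripper_width: 0.0853
2.3 [ 0.479  -0.3421  0.0083] [[1.0, -0.005, -0.0], [-0.005, -1.0, 0.0], [-0.0, -0.0, -1.0]] 0.08534937912608295
time_s: 3.1
ee_pos: [0.4805, -0.3422, 0.0098]
ee_rot: [1.0, -0.002, 0.001, 0.001]
force: [-0.2, 0.2, 5.5]
gripper_width: 0.0522
3.1 [ 0.4805 -0.3422  0.0098] [[1.0, -0.004, 0.002], [-0.004, -1.0, -0.002], [0.002, 0.002, -1.0]] 0.05221061246753581
```

View pics/w2.png

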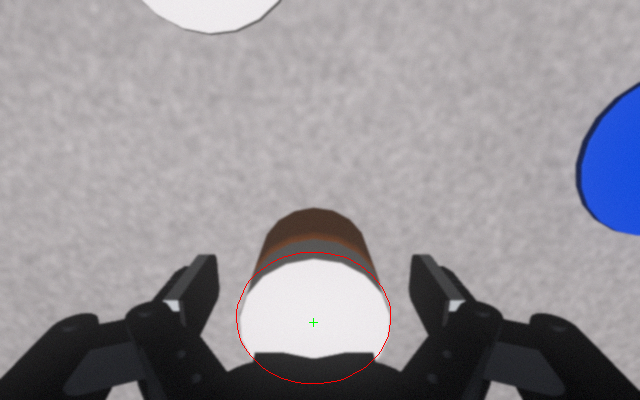

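View pics/w3.png

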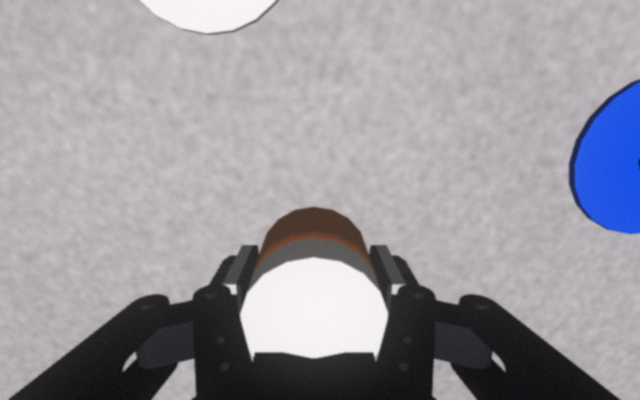

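```bash
python3 -c "
from w import *
f=grab_frame('wrist'); V=np.linalg.inv(np.array(f['mount']))
for x,zs in ((.0425,(-.013,0,.013)),(.026,(-.008,-.004,0,.004,.008))):
  for z in zs: print(x,z,proj(f,[[-x,-.011,z],[x,-.011,z]],V).round(0).tolist())
"
python3 -m pendant '{"turn":[[0,0,0],[0,0,0],[0,0,0],[0,0,0],[0,0,0],[0,0,0]],"linear":[[0,0,-5],[0,0,-30],[0,0,-80],[0,0,-120],[0,0,-120],[0,0,-120]],"gripper":[1,1,1,1,1,1]}'

```

```text
0.0425 -0.013 [[216.0, 248.0], [412.0, 249.0]]
0.0425 0 [[224.0, 237.0], [404.0, 237.0]]
0.0425 0.013 [[230.0, 227.0], [397.0, 227.0]]
0.026 -0.008 [[256.0, 244.0], [372.0, 244.0]]
0.026 -0.004 [[257.0, 240.0], [370.0, 240.0]]
0.026 0 [[259.0, 237.0], [369.0, 237.0]]
0.026 0.004 [[260.0, 233.0], [367.0, 233.0]]
0.026 0.008 [[261.0, 230.0], [366.0, 230.0]]
time_s: 3.95
ee_pos: [0.4786, -0.3404, 0.1266]
ee_rot: [1.0, -0.002, -0.001, -0.001]
force: [0.4, -0.0, -1.9]
gripper_width: 0.052
```

```bash
python3 -m pendant '{"turn":[[0,0,0],[0,0,0],[0,0,0],[0,0,0],[0,0,0],[0,0,0],[0,0,0],[0,0,0],[0,0,0]],"linear":[[20,-40,-30],[40,-90,-70],[65,-140,-100],[90,-190,-110],[115,-240,-110],[141,-290,-110],[141,-290,-110],[141,-290,-110],[141,-290,-110]],"gripper":[1,1,1,1,1,1,1,1,1]}'
python3 -c "
from w import *
wrist('w4',[((.619,.134),.055,.05)])"
python3 -m pendant '{"turn":[[0,0,0],[0,0,0],[0,0,0],[0,0,0],[0,0,0],[0,0,0]],"linear":[[0,-50,0],[0,-100,0],[0,-150,0],[0,-200,0],[0,-200,0],[0,-200,0]],"gripper":[1,1,1,1,1,1]}'
python3 -c "
from w import *
wrist('w5',[((.619,.134),.055,.05)])"

```

```text
time_s: 5.08
ee_pos: [0.6209, -0.053, 0.237]
ee_rot: [1.0, -0.003, -0.001, -0.0]
force: [0.2, 0.0, -1.8]
gripper_width: 0.0518
5.075 [ 0.6209 -0.053   0.237 ] [[1.0, -0.006, -0.002], [-0.006, -1.0, 0.0], [-0.002, -0.0, -1.0]] 0.0518478468412006
time_s: 5.88
ee_pos: [0.6225, 0.147, 0.2383]
ee_rot: [1.0, -0.002, -0.0, 0.0]
force: [-0.9, -0.4, -1.2]
gripper_width: 0.052
5.875 [0.6225 0.147  0.2383] [[1.0, -0.005, -0.0], [-0.005, -1.0, -0.001], [-0.0, 0.001, -1.0]] 0.05198036613704491
```

View pics/w4.png

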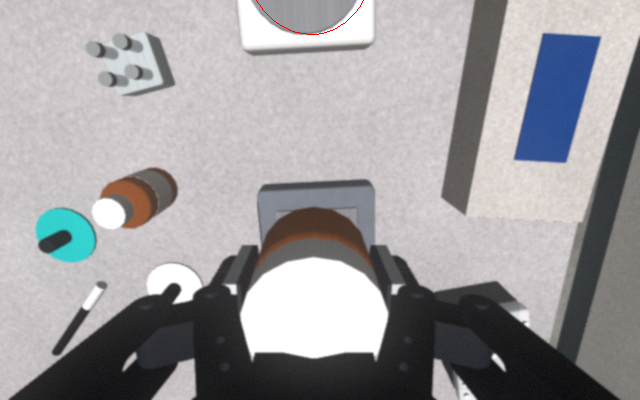

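View pics/w5.png

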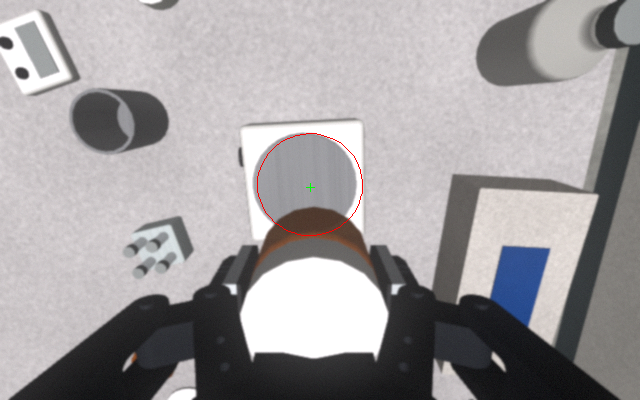

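```bash
python3 -c "
from w import *
f=grab_frame('wrist')
def vm(p,q): return viewm(f,dict(ee_pos=p,ee_rot=q))
def VM(p,M): return vm(p,R.from_matrix(M).as_quat())
V4=VM([.6209,-.053,.237],[[1.0, -0.006, -0.002], [-0.006, -1.0, 0.0], [-0.002, -0.0, -1.0]])
V5=VM([0.6225,0.147,0.2383],[[1.0, -0.005, -0.0], [-0.005, -1.0, -0.001], [-0.0, 0.001, -1.0]])
print('plate',back(f,[[305,185.5],[252,185],[359,185],[306,132]],.05,V5).round(4))
print('box5',back(f,[[241,125],[362,121],[364,235]],.045,V5).round(4))
print('st4',back(f,[[243,50],[375,44]],.045,V4).round(4))
print('bal4',back(f,[[258,187],[374,181]],.045,V4).round(4))
print('beaker5',back(f,[[101,121]],.075,V5).round(4))
print('tube',back(f,[[93,48],[120,41],[106,79],[135,71]],.064,V4).mean(0),back(f,[[133,256],[151,242],[141,273],[164,262]],.064,V5).mean(0))
print('bottle4',back(f,[[109,212]],.096,V4).round(4))
print('timer',back(f,[[0,25],[38,10],[75,80],[35,95]],.015,V5).round(4))
print('bigbottle,box',back(f,[[485,80],[530,80]],.0,V5).round(4),back(f,[[455,175]],0,V5).round(4))
"

```

```text
plate [[0.6136 0.1356 0.05  ]
 [0.5582 0.1364 0.05  ]
 [0.6702 0.1359 0.05  ]
 [0.6153 0.1907 0.05  ]]
box5 [[0.5497 0.1974 0.045 ]
 [0.6715 0.2009 0.045 ]
 [0.6785 0.0773 0.045 ]]
st4 [[0.5547 0.0669 0.045 ]
 [0.679  0.0714 0.045 ]]
bal4 [[ 0.5617 -0.0665  0.045 ]
 [ 0.6844 -0.0606  0.045 ]]
beaker5 [[0.4286 0.2034 0.075 ]]
tube [0.44170923 0.05650795 0.064     ] [0.44382966 0.05932728 0.064     ]
bottle4 [[ 0.4325 -0.0766  0.096 ]]
timer [[0.3065 0.2952 0.015 ]
 [0.3481 0.3085 0.015 ]
 [0.371  0.2427 0.015 ]
 [0.3251 0.2278 0.015 ]]
bigbottle,box [[0.8119 0.2419 0.    ]
 [0.8615 0.2417 0.    ]] [[0.7917 0.1352 0.    ]]
```

```bash
python3 -m pendant '{"turn":[[0,0,0],[0,0,0],[0,0,0],[0,0,0],[0,0,0],[0,0,0],[0,0,0],[0,0,0],[0,0,0],[0,0,0]],"linear":[[-1,40,0],[-2,85,0],[-4,125,20],[-4,145,60],[-4,145,110],[-4,145,160],[-4,145,200],[-4,145,220],[-4,145,227],[-4,145,227]],"gripper":[1,1,1,1,1,1,1,1,1,1]}'
python3 -c "
from w import *
wrist('w6')"
```

```text
time_s: 7.22
ee_pos: [0.6189, 0.0026, 0.0124]
ee_rot: [1.0, -0.002, 0.001, 0.0]
force: [-1.0, 0.5, -0.5]
gripper_width: 0.0521
7.225 [0.6189 0.0026 0.0124] [[1.0, -0.004, 0.002], [-0.004, -1.0, -0.0], [0.002, 0.0, -1.0]] 0.05207135843016697
```

View pics/w6.png

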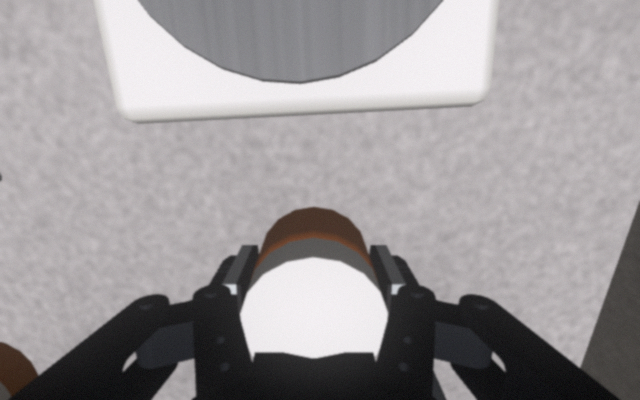

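```bash
python3 -m pendant '{"turn":[[0,0,0],[0,0,0],[0,0,0],[0,0,0],[0,0,0],[0,0,0],[0,0,0]],"linear":[[0,0,2],[0,0,2],[0,0,2],[0,0,2],[0,0,2],[0,0,2],[0,0,2]],"gripper":[1,1,-1,-1,-1,-1,-1]}'
python3 -m pendant '{"turn":[[0,0,0],[0,0,0],[0,0,0],[0,0,0],[0,0,0]],"linear":[[0,0,-20],[0,0,-70],[0,0,-130],[0,0,-190],[0,0,-190]],"gripper":[-1,-1,-1,-1,-1]}'
python3 -c "
from w import *
wrist('w7',[((.619,.0015),.0265,.055),((.614,.1355),.055,.05)])"
```

```text
time_s: 8.15
ee_pos: [0.6179, 0.0031, 0.0093]
ee_rot: [1.0, -0.002, -0.0, -0.0]
force: [-0.2, 0.9, 1.0]
gripper_width: 0.0856
time_s: 8.78
ee_pos: [0.622, 0.0026, 0.2091]
ee_rot: [1.0, -0.002, 0.008, 0.001]
force: [-0.4, -0.0, 0.2]
gripper_width: 0.0856
8.775 [0.622  0.0026 0.2091] [[1.0, -0.004, 0.016], [-0.004, -1.0, -0.002], [0.016, 0.002, -1.0]] 0.08557364748353329
```

View pics/w7.png

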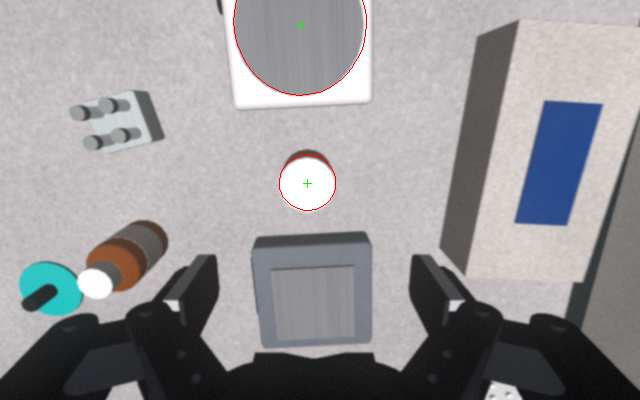

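```bash
python3 -m pendant '{"turn":[[0,0,0]],"linear":[[0,0,0]],"gripper":[-1]}'
python3 -c "
from w import *
f,V,o=wrist('w8',[((.619,.0015),.0265,.055),((.614,.1355),.055,.05),((.624,-.134),.044,.05),((.432,-.0766),.0155,.096)])
"
```

```text
time_s: 8.95
ee_pos: [0.6171, 0.0032, 0.1987]
ee_rot: [1.0, -0.002, -0.001, -0.0]
force: [-0.7, 0.6, -0.3]
gripper_width: 0.0856
8.95 [0.6171 0.0032 0.1987] [[1.0, -0.004, -0.002], [-0.004, -1.0, 0.0], [-0.002, -0.0, -1.0]] 0.08564668904706492
```

View pics/w8.png

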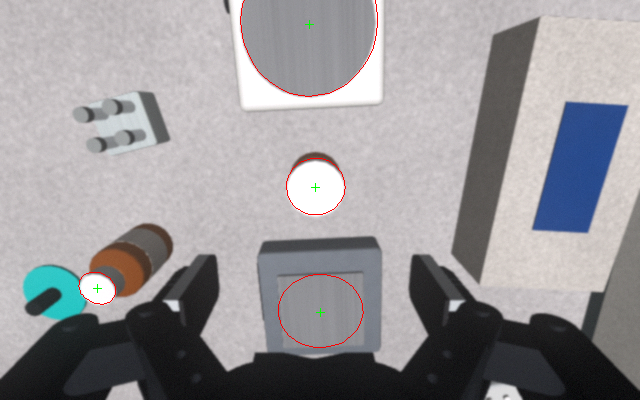

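```bash
python3 -c "
from w import *
f=grab_frame('wrist');V=viewm(f,dict(ee_pos=[.6171,.0032,.1987],ee_rot=R.from_matrix([[1.0, -0.004, -0.002], [-0.004, -1.0, 0.0], [-0.002, -0.0, -1.0]]).as_quat()))
print(back(f,[[55,292],[24,290],[30,308]],.012,V),back(f,[[30,308]],.042,V))
S=grab_frame('scene'); print(back(S,[[140+249/2.5,130+155/2.5]],.012))
print(back(S,[[140+247/2.5,130+130/2.5]],.042))
"
```

```text
[[ 0.31817403 -0.13332002  0.012     ]
 [ 0.28305917 -0.13060773  0.012     ]
 [ 0.2839409  -0.1546017   0.012     ]] [[ 0.31439646 -0.13367712  0.042     ]]
[[ 0.31992741 -0.13427138  0.012     ]]
[[ 0.3162438  -0.13165095  0.042     ]]
```

```bash
python3 -m pendant '{"turn":[[0,0,0],[0,0,0],[0,0,0],[0,0,0],[0,0,0],[0,0,0],[0,0,0]],"linear":[[-40,20,0],[-90,40,0],[-140,60,0],[-175,78,10],[-185,80,30],[-185,80,40],[-185,80,40]],"gripper":[-1,-1,-1,-1,-1,-1,-1]}'
python3 -c "
from w import *
wrist('w9',[((.432,-.0766),.0155,.096),((.432,-.0766),.026,.0)])"
```

```text
time_s: 9.98
ee_pos: [0.4323, -0.0758, 0.1582]
ee_rot: [1.0, -0.002, -0.001, -0.001]
force: [0.3, -0.5, 0.4]
gripper_width: 0.0852
9.975 [ 0.4323 -0.0758  0.1582] [[1.0, -0.004, -0.002], [-0.004, -1.0, 0.001], [-0.002, -0.001, -1.0]] 0.08523537341521424
```

View pics/w9.png

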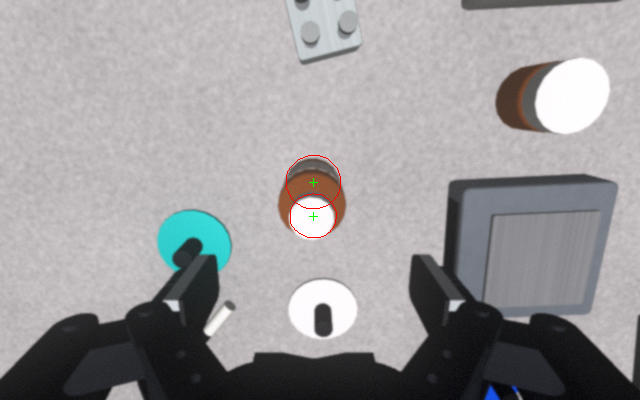

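```bash
python3 -m pendant '{"turn":[[0,0,0],[0,0,0],[0,0,0],[0,0,0],[0,0,0],[0,0,0]],"linear":[[0,1,40],[0,1,80],[0,1,108],[0,1,121],[0,1,125],[0,1,125]],"gripper":[-1,-1,-1,-1,-1,-1]}'
python3 -m pendant '{"turn":[[0,0,0],[0,0,0],[0,0,0],[0,0,0],[0,0,0],[0,0,0]],"linear":[[0,0,0],[0,0,0],[0,0,0],[0,0,0],[0,0,0],[0,0,0]],"gripper":[1,1,1,1,1,1]}'
python3 -c "
from w import *
wrist('w10')"
```

```text
time_s: 10.78
ee_pos: [0.4336, -0.0774, 0.0352]
ee_rot: [1.0, -0.002, 0.001, 0.0]
force: [0.7, 0.3, 0.3]
gripper_width: 0.085
time_s: 11.52
ee_pos: [0.4333, -0.0776, 0.0354]
ee_rot: [1.0, -0.002, 0.001, 0.0]
force: [-1.3, 0.0, 5.6]
gripper_width: 0.0503
11.525 [ 0.4333 -0.0776  0.0354] [[1.0, -0.004, 0.001], [-0.004, -1.0, -0.001], [0.001, 0.001, -1.0]] 0.05028068403811317
```

View pics/w10.png

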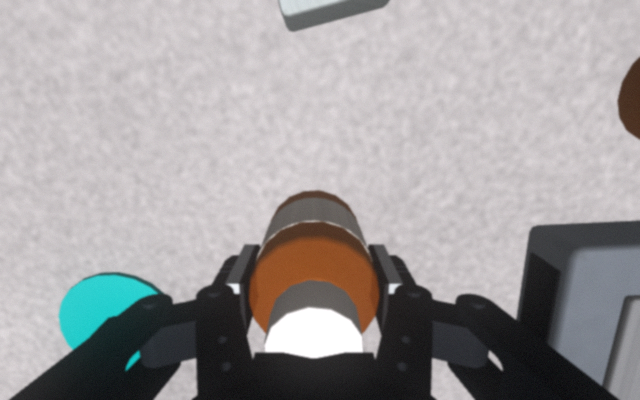

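```bash
python3 -m pendant '{"turn":[[0,0,0],[0,0,0],[0,0,0],[0,0,0],[0,0,0],[0,0,0],[0,0,0],[0,0,0],[0,0,0],[0,0,0],[0,0,0],[0,0,0]],"linear":[[0,0,-8],[0,0,-40],[0,0,-85],[0,0,-125],[20,-40,-150],[50,-90,-160],[80,-145,-160],[110,-200,-160],[140,-255,-160],[165,-310,-160],[177,-333,-160],[177,-333,-160]],"gripper":[1,1,1,1,1,1,1,1,1,1,1,1]}'
python3 -m pendant '{"turn":[[0,0,0],[0,0,0],[0,0,0],[0,0,0],[0,0,0],[0,0,0]],"linear":[[0,0,0],[0,0,40],[0,0,90],[0,0,130],[0,0,150],[0,0,150]],"gripper":[1,1,1,1,1,1]}'

```

```text
time_s: 13.08
ee_pos: [0.6103, 0.2568, 0.1927]
ee_rot: [1.0, -0.001, -0.001, 0.0]
force: [-0.1, -0.7, -2.6]
gripper_width: 0.0501
time_s: 13.82
ee_pos: [0.6098, 0.2541, 0.0429]
ee_rot: [1.0, -0.002, -0.002, 0.0]
force: [-0.1, -0.3, -2.1]
gripper_width: 0.0502
```

```bash
python3 -m pendant '{"turn":[[0,0,0],[0,0,0],[0,0,0],[0,0,0]],"linear":[[0,-1,3],[0,-1,5],[0,-1,6],[0,-1,6]],"gripper":[1,1,1,1]}'
python3 -c "
from w import *
wrist('w11')"
python3 -m pendant '{"turn":[[0,0,0],[0,0,0],[0,0,0],[0,0,0],[0,0,0],[0,0,0]],"linear":[[0,0,1],[0,0,1],[0,0,1],[0,0,1],[0,0,1],[0,0,1]],"gripper":[1,-1,-1,-1,-1,-1]}'
python3 -m pendant '{"turn":[[0,0,0],[0,0,0],[0,0,0],[0,0,0],[0,0,0],[0,0,0]],"linear":[[0,0,-20],[0,0,-70],[0,0,-120],[0,0,-150],[0,0,-160],[0,0,-160]],"gripper":[-1,-1,-1,-1,-1,-1]}'
python3 -c "
from w import *
wrist('w12',[((.609,.2564),.0155,.096),((.609,.2564),.026,0),((.614,.1355),.055,.05),((.431,.203),.03,.075)])"
```

```text
time_s: 14.32
ee_pos: [0.6111, 0.2563, 0.0388]
ee_rot: [1.0, -0.002, 0.0, -0.0]
force: [-0.2, 0.4, -2.5]
gripper_width: 0.0501
14.325 [0.6111 0.2563 0.0388] [[1.0, -0.004, 0.001], [-0.004, -1.0, 0.0], [0.001, -0.0, -1.0]] 0.050062404177394264
time_s: 15.12
ee_pos: [0.611, 0.2561, 0.0374]
ee_rot: [1.0, -0.002, 0.0, -0.0]
force: [0.1, 0.7, 0.0]
gripper_width: 0.0855
time_s: 15.88
ee_pos: [0.611, 0.2562, 0.1981]
ee_rot: [1.0, -0.002, 0.001, -0.0]
force: [0.8, -0.3, -0.4]
gripper_width: 0.0853
15.875 [0.611  0.2562 0.1981] [[1.0, -0.004, 0.001], [-0.004, -1.0, 0.0], [0.001, -0.0, -1.0]] 0.08530448845353703
```

View pics/w12.png

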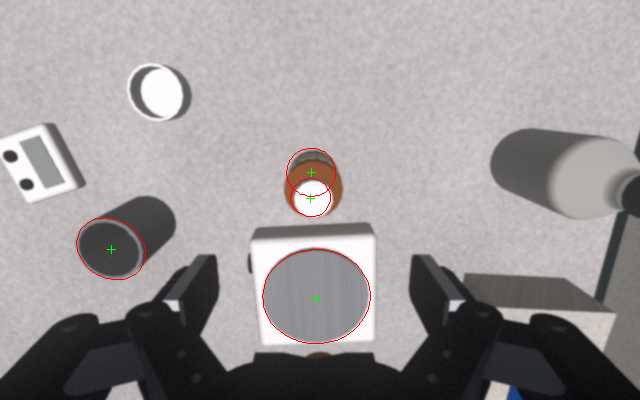

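```bash
python3 -m pendant '{"turn":[[0,0,0],[0,0,0],[0,0,0],[0,0,0],[0,0,0],[0,0,0],[0,0,0]],"linear":[[-40,10,0],[-90,25,0],[-135,40,0],[-170,53,15],[-180,53,40],[-180,53,50],[-180,53,50]],"gripper":[-1,-1,-1,-1,-1,-1,-1]}'
python3 -c "
from w import *
wrist('w13',[((.4305,.203),.03,.075),((.4675,.337),.026,.024)])"
```

```text
time_s: 16.8
ee_pos: [0.4302, 0.2037, 0.1459]
ee_rot: [1.0, -0.002, -0.002, 0.0]
force: [0.7, -0.6, 0.2]
gripper_width: 0.0858
16.8 [0.4302 0.2037 0.1459] [[1.0, -0.004, -0.003], [-0.004, -1.0, -0.001], [-0.003, 0.001, -1.0]] 0.08577128060535189
```

View pics/w13.png

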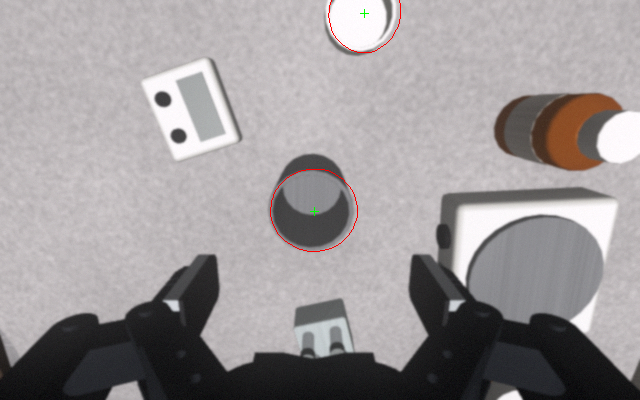

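```bash
python3 -m pendant '{"turn":[[0,0,0],[0,0,0],[0,0,0],[0,0,0],[0,0,0],[0,0,0]],"linear":[[-1,-1,40],[-1,-1,80],[-1,-1,108],[-1,-1,120],[-1,-1,123],[-1,-1,123]],"gripper":[-1,-1,-1,-1,-1,-1]}'
python3 -m pendant '{"turn":[[0,0,0],[0,0,0],[0,0,0],[0,0,0],[0,0,0],[0,0,0]],"linear":[[0,0,0],[0,0,0],[0,0,0],[0,0,0],[0,0,0],[0,0,0]],"gripper":[1,1,1,1,1,1]}'
python3 -m pendant '{"turn":[[0,0,0],[0,0,0],[0,0,0],[0,0,0],[0,0,0],[0,0,0]],"linear":[[0,0,-5],[0,0,-40],[0,0,-90],[0,0,-130],[0,0,-150],[0,0,-150]],"gripper":[1,1,1,1,1,1]}'
python3 -c "
from w import *
wrist('w14')"
```

```text
time_s: 17.6
ee_pos: [0.4309, 0.2051, 0.0254]
ee_rot: [1.0, -0.002, 0.001, -0.0]
force: [0.2, 0.2, 0.4]
gripper_width: 0.0853
time_s: 18.35
ee_pos: [0.431, 0.2052, 0.0259]
ee_rot: [1.0, -0.002, 0.001, -0.0]
force: [-1.0, -0.5, 6.3]
gripper_width: 0.0597
time_s: 19.1
ee_pos: [0.4306, 0.2051, 0.176]
ee_rot: [1.0, -0.002, 0.002, -0.0]
force: [-0.2, -0.4, -0.9]
gripper_width: 0.0601
19.1 [0.4306 0.2051 0.176 ] [[1.0, -0.004, 0.004], [-0.004, -1.0, 0.001], [0.004, -0.001, -1.0]] 0.06008653317421826
```

View pics/w14.png

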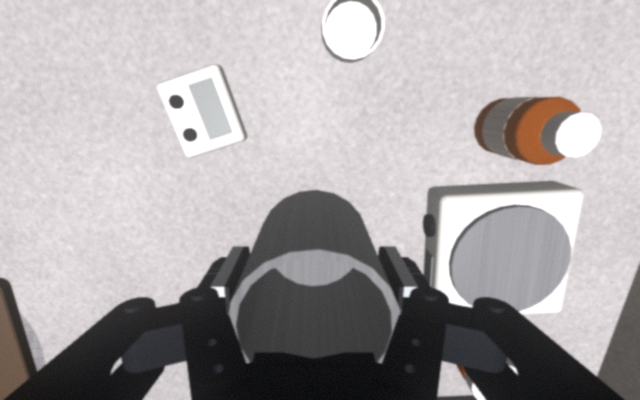

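```bash
python3 -m pendant '{"turn":[[0,0,0],[0,0,0],[0,0,0],[0,0,0],[0,0,0],[0,0,0],[0,0,0],[0,0,0],[0,0,0],[0,0,0]],"linear":[[30,12,0],[75,28,0],[120,46,0],[160,60,0],[183,69,10],[183,69,45],[183,69,75],[183,69,90],[183,69,95],[183,69,95]],"gripper":[1,1,1,1,1,1,1,1,1,1]}'
python3 -c "
from w import *
wrist('w15')"
```

```text
time_s: 20.4
ee_pos: [0.6127, 0.1352, 0.0796]
ee_rot: [1.0, -0.002, 0.0, -0.0]
force: [-0.0, -0.4, -0.9]
gripper_width: 0.0599
20.4 [0.6127 0.1352 0.0796] [[1.0, -0.004, 0.0], [-0.004, -1.0, 0.0], [0.0, -0.0, -1.0]] 0.05992116539143959
```

View pics/w15.png

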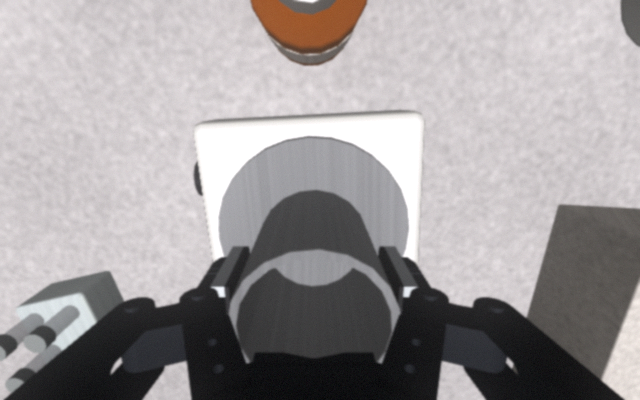

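```bash
python3 -m pendant '{"turn":[[0,0,0],[0,0,0],[0,0,0],[0,0,0],[0,0,0],[0,0,0],[0,0,0],[0,0,0]],"linear":[[0,0,2],[0,0,3],[0,0,3],[0,0,3],[0,0,3],[0,0,3],[0,0,3],[0,0,3]],"gripper":[1,1,1,-1,-1,-1,-1,-1]}'
python3 -m pendant '{"turn":[[0,0,0],[0,0,0],[0,0,0],[0,0,0],[0,0,0],[0,0,0]],"linear":[[0,0,-20],[0,0,-60],[0,0,-110],[0,0,-140],[0,0,-140],[0,0,-140]],"gripper":[-1,-1,-1,-1,-1,-1]}'
python3 -c "
from w import *
wrist('w16',[((.614,.1355),.055,.05),((.613,.135),.03,.125),((.609,.2564),.0155,.096)])"
```

```text
time_s: 21.45
ee_pos: [0.6125, 0.1351, 0.0763]
ee_rot: [1.0, -0.002, -0.0, 0.0]
force: [0.2, -0.2, 0.3]
gripper_width: 0.0855
time_s: 22.2
ee_pos: [0.6119, 0.1351, 0.2158]
ee_rot: [1.0, -0.002, -0.0, 0.0]
force: [-0.0, -0.0, -0.5]
gripper_width: 0.0857
22.2 [0.6119 0.1351 0.2158] [[1.0, -0.004, -0.001], [-0.004, -1.0, -0.0], [-0.001, 0.0, -1.0]] 0.08569394996197716
```

View pics/w16.png

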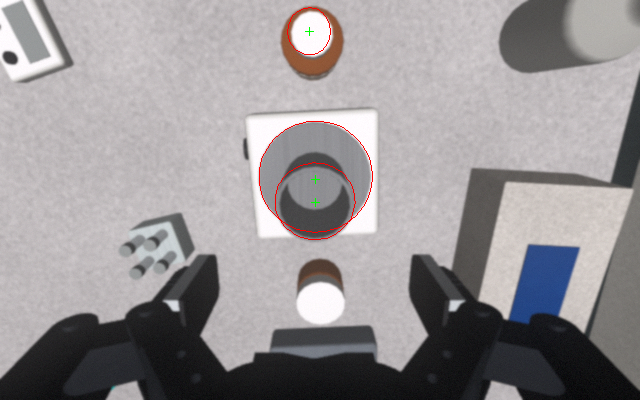

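```bash
python3 -m pendant '{"turn":[[0,0,0],[0,0,0],[0,0,0],[0,0,0],[0,0,0],[0,0,0],[0,0,0],[0,0,0]],"linear":[[-40,-30,0],[-90,-80,0],[-130,-130,0],[-147,-180,20],[-147,-201,50],[-147,-201,80],[-147,-201,90],[-147,-201,90]],"gripper":[-1,-1,-1,-1,-1,-1,-1,-1]}'
python3 -c "
from w import *
wrist('w17',[((.465,.336),.026,.024)])"
```

```text
time_s: 23.25
ee_pos: [0.4655, 0.336, 0.1249]
ee_rot: [1.0, -0.002, -0.001, 0.001]
force: [-0.3, -0.6, 0.7]
gripper_width: 0.0854
23.25 [0.4655 0.336  0.1249] [[1.0, -0.005, -0.003], [-0.005, -1.0, -0.001], [-0.003, 0.001, -1.0]] 0.08538297561287764
```

View pics/w17.png

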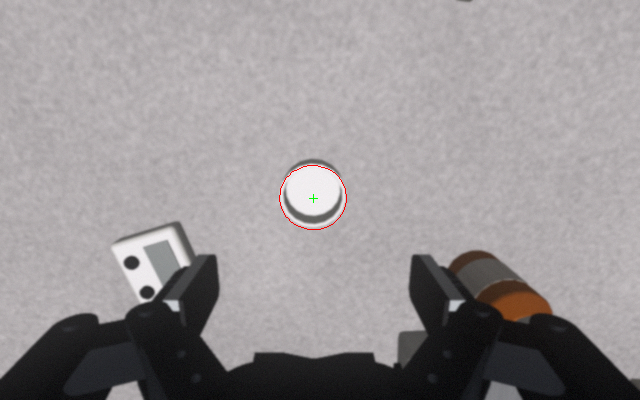

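```bash
python3 -m pendant '{"turn":[[0,0,0],[0,0,0],[0,0,0],[0,0,0],[0,0,0],[0,0,0]],"linear":[[0,0,40],[0,0,80],[0,0,108],[0,0,120],[0,0,124],[0,0,124]],"gripper":[-1,-1,-1,-1,-1,-1]}'
python3 -m pendant '{"turn":[[0,0,0],[0,0,0],[0,0,0],[0,0,0],[0,0,0],[0,0,0]],"linear":[[0,0,0],[0,0,0],[0,0,0],[0,0,0],[0,0,0],[0,0,0]],"gripper":[1,1,1,1,1,1]}'
python3 -c "
from w import *
wrist('w18')"
```

```text
time_s: 24.05
ee_pos: [0.4674, 0.3371, 0.0036]
ee_rot: [1.0, -0.002, 0.001, -0.001]
force: [-0.2, 0.2, -0.1]
gripper_width: 0.0853
time_s: 24.8
ee_pos: [0.4672, 0.3372, 0.0036]
ee_rot: [1.0, -0.002, 0.001, -0.001]
force: [0.6, -0.9, 5.8]
gripper_width: 0.0493
24.8 [0.4672 0.3372 0.0036] [[1.0, -0.004, 0.002], [-0.004, -1.0, 0.001], [0.002, -0.001, -1.0]] 0.04927109955049752
```

View pics/w18.png

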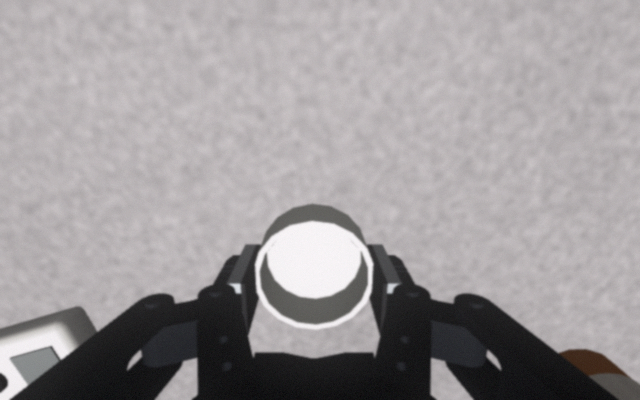

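```bash
python3 -m pendant '{"turn":[[0,0,0],[0,0,0],[0,0,0],[0,0,0],[0,0,0],[0,0,0],[0,0,0],[0,0,0]],"linear":[[0,0,-3],[0,0,-15],[0,0,-50],[0,0,-100],[0,0,-150],[0,0,-200],[0,0,-210],[0,0,-210]],"gripper":[1,1,1,1,1,1,1,1]}'
python3 -c "
from w import *
wrist('w19')"
```

```text
time_s: 25.85
ee_pos: [0.4662, 0.3367, 0.2127]
ee_rot: [1.0, -0.002, 0.0, -0.0]
force: [0.1, 0.5, -1.0]
gripper_width: 0.0494
25.85 [0.4662 0.3367 0.2127] [[1.0, -0.004, 0.001], [-0.004, -1.0, 0.0], [0.001, -0.0, -1.0]] 0.04941242980029131
```

View pics/w19.png

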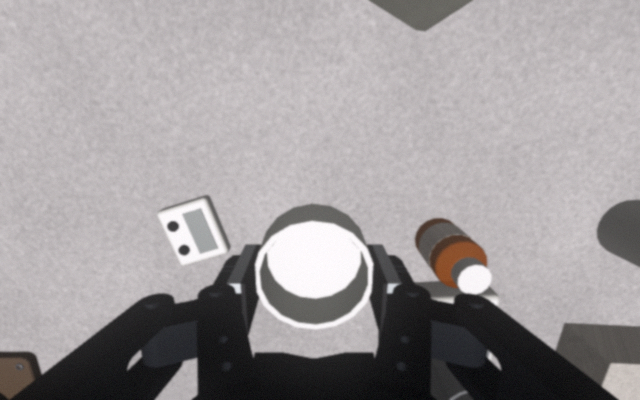

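```bash
python3 -m pendant '{"turn":[[0,0,0],[0,0,0],[0,0,0],[0,0,0],[0,0,0],[0,0,0],[0,0,0],[0,0,0],[0,0,0],[0,0,0],[0,0,0],[0,0,0]],"linear":[[12,35,0],[30,85,0],[48,135,0],[65,185,0],[83,235,0],[100,285,0],[118,335,0],[135,385,0],[150,430,0],[158,460,0],[158,469,0],[158,469,0]],"gripper":[1,1,1,1,1,1,1,1,1,1,1,1]}'
python3 -m pendant '{"turn":[[0,0,0],[0,0,0],[0,0,0],[0,0,0],[0,0,0],[0,0,0]],"linear":[[0,0,30],[0,0,80],[0,0,120],[0,0,142],[0,0,148],[0,0,148]],"gripper":[1,1,1,1,1,1]}'
python3 -c "
from w import *
wrist('w20')"
```

```text
time_s: 27.4
ee_pos: [0.6213, -0.1325, 0.2102]
ee_rot: [1.0, -0.002, -0.002, -0.001]
force: [0.2, -0.3, -0.2]
gripper_width: 0.0492
time_s: 28.15
ee_pos: [0.6232, -0.1328, 0.0654]
ee_rot: [1.0, -0.002, 0.001, 0.0]
force: [0.1, 0.3, -0.0]
gripper_width: 0.0494
28.15 [ 0.6232 -0.1328  0.0654] [[1.0, -0.003, 0.002], [-0.003, -1.0, -0.001], [0.002, 0.001, -1.0]] 0.04941539500562446
```

View pics/w20.png

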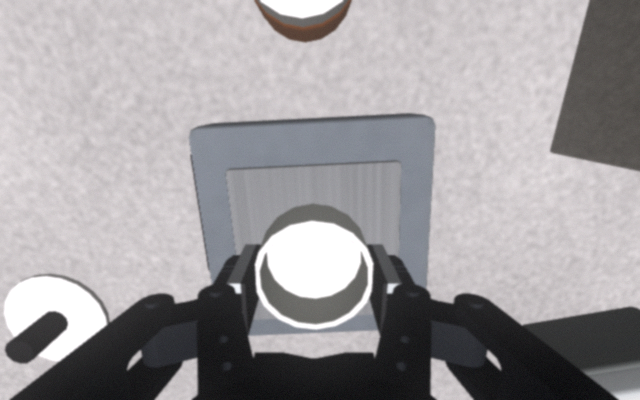

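```bash
python3 -c "
from w import *
f=grab_frame('wrist');V=viewm(f,env.get_obs())
p=back(f,[[227,169],[399,161]],.05,V);print(p); u=(p[1]-p[0]);print(np.linalg.norm(u)); u/=np.linalg.norm(u); print(p.mean(0)+.044*np.array([u[1],-u[0],0]))
print(back(f,[[314,275]],.065-.0036+.024,V))
"
```

```text
[[ 0.58120082 -0.09299756  0.05      ]
 [ 0.66599861 -0.0893196   0.05      ]]
0.08487751329524432
[ 0.62550635 -0.13511725  0.05      ]
[[ 0.62388678 -0.13176653  0.0854    ]]
```

```bash
python3 -m pendant '{"turn":[[0,0,0],[0,0,0],[0,0,0],[0,0,0],[0,0,0]],"linear":[[1,1,5],[2,1,9],[2,1,11],[2,1,11],[2,1,11]],"gripper":[1,1,1,1,1]}'
python3 -m pendant '{"turn":[[0,0,0],[0,0,0],[0,0,0],[0,0,0],[0,0,0],[0,0,0]],"linear":[[0,0,0],[0,0,0],[0,0,0],[0,0,0],[0,0,0],[0,0,0]],"gripper":[-1,-1,-1,-1,-1,-1]}'
python3 -m pendant '{"turn":[[0,0,0],[0,0,0],[0,0,0],[0,0,0],[0,0,0],[0,0,0]],"linear":[[0,0,-15],[0,0,-60],[0,0,-110],[0,0,-130],[0,0,-130],[0,0,-130]],"gripper":[-1,-1,-1,-1,-1,-1]}'
python3 -c "
from w import *
wrist('w21',[((.625,-.133),.026,.074),((.619,.0015),.0265,.055),((.4435,-.206),.036,.012)])"
```

```text
time_s: 28.88
ee_pos: [0.6245, -0.134, 0.0536]
ee_rot: [1.0, -0.002, 0.0, 0.0]
force: [-1.4, 0.3, 3.1]
gripper_width: 0.0491
time_s: 29.62
ee_pos: [0.6244, -0.1339, 0.0534]
ee_rot: [1.0, -0.002, 0.0, 0.0]
force: [-0.4, -0.4, 1.0]
gripper_width: 0.0854
time_s: 30.38
ee_pos: [0.6231, -0.1335, 0.181]
ee_rot: [1.0, -0.002, -0.002, -0.001]
force: [0.1, -0.2, -0.3]
gripper_width: 0.0852
30.375 [ 0.6231 -0.1335  0.181 ] [[1.0, -0.004, -0.004], [-0.004, -1.0, 0.001], [-0.004, -0.001, -1.0]] 0.08524860547119117
```

View pics/w21.png

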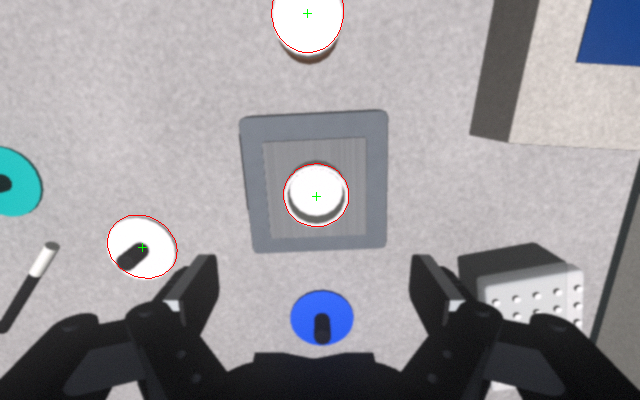

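```bash
python3 -m pendant '{"turn":[[0,0,0],[0,0,0],[0,0,0],[0,0,0],[0,0,0],[0,0,0],[0,0,0]],"linear":[[-40,15,0],[-90,35,0],[-140,55,10],[-170,70,30],[-180,72,55],[-180,72,60],[-180,72,60]],"gripper":[-1,-1,-1,-1,-1,-1,-1]}'
python3 -c "
from w import *
wrist('w22',[((.4435,-.206),.036,.012),((.4435,-.206),.009,.042)])"
```

```text
time_s: 31.3
ee_pos: [0.4441, -0.2049, 0.1226]
ee_rot: [1.0, -0.002, -0.001, -0.001]
force: [0.6, 0.3, -0.4]
gripper_width: 0.0854
31.3 [ 0.4441 -0.2049  0.1226] [[1.0, -0.004, -0.001], [-0.004, -1.0, 0.001], [-0.001, -0.001, -1.0]] 0.08540521304673236
```

View pics/w22.png

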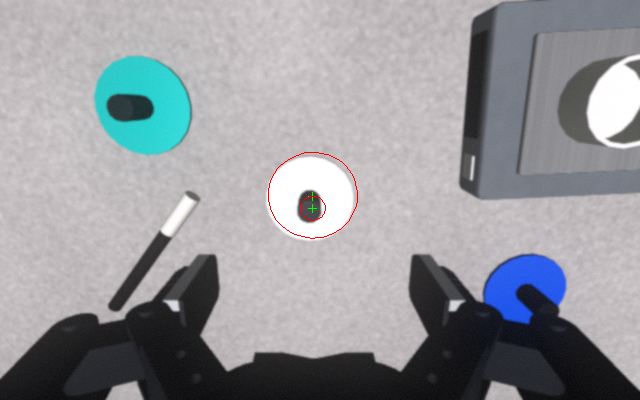

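```bash
python3 -m pendant '{"turn":[[0,0,0],[0,0,0],[0,0,0],[0,0,0],[0,0,0],[0,0,0]],"linear":[[-2,2,35],[-2,2,70],[-2,2,95],[-2,2,104],[-2,2,106],[-2,2,106]],"gripper":[-1,-1,-1,-1,-1,-1]}'
python3 -m pendant '{"turn":[[0,0,0],[0,0,0],[0,0,0],[0,0,0],[0,0,0],[0,0,0],[0,0,0],[0,0,0]],"linear":[[0,0,0],[0,0,0],[0,0,0],[0,0,0],[0,0,0],[0,0,0],[0,0,0],[0,0,0]],"gripper":[1,1,1,1,1,1,1,1]}'
python3 -c "
from w import *
wrist('w23')"
```

```text
time_s: 32.1
ee_pos: [0.4431, -0.2078, 0.0185]
ee_rot: [1.0, -0.002, 0.001, 0.001]
force: [-0.8, 0.3, -0.2]
gripper_width: 0.0855
time_s: 33.1
ee_pos: [0.4424, -0.2074, 0.0177]
ee_rot: [1.0, -0.002, 0.0, 0.0]
force: [-0.2, 0.2, 3.5]
gripper_width: 0.016
33.1 [ 0.4424 -0.2074  0.0177] [[1.0, -0.004, 0.001], [-0.004, -1.0, -0.0], [0.001, 0.0, -1.0]] 0.016019464700547915
```

View pics/w23.png

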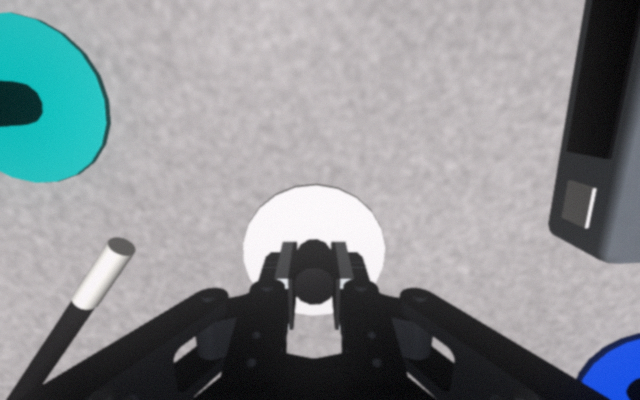

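```bash
python3 -c "
from w import *
f=grab_frame('wrist');V=viewm(f,env.get_obs())
print(back(f,[[314,250],[243,248],[386,248],[314,184]],.012,V), back(f,[[314,287]],.042,V))"
python3 -m pendant '{"turn":[[0,0,0],[0,0,0],[0,0,0],[0,0,0],[0,0,0],[0,0,0],[0,0,0],[0,0,0],[0,0,0],[0,0,0],[0,0,0],[0,0,0]],"linear":[[0,0,-5],[0,0,-40],[0,0,-90],[0,0,-140],[10,-30,-180],[35,-75,-200],[65,-130,-200],[95,-185,-200],[125,-240,-200],[150,-290,-200],[170,-330,-200],[171,-342,-200]],"gripper":[1,1,1,1,1,1,1,1,1,1,1,1]}'
python3 -m pendant '{"turn":[[0,0,0],[0,0,0]],"linear":[[0,0,0],[0,0,0]],"gripper":[1,1]}'
python3 -c "
from w import *
wrist('w24',[((.6135,.135),.03,.125)])"
```

```text
[[ 0.44257723 -0.20599672  0.012     ]
 [ 0.40739294 -0.20477401  0.012     ]
 [ 0.47829426 -0.20505256  0.012     ]
 [ 0.44267124 -0.17227359  0.012     ]] [[ 0.44248646 -0.20836525  0.042     ]]
time_s: 34.7
ee_pos: [0.6143, 0.1364, 0.216]
ee_rot: [1.0, -0.001, -0.001, -0.0]
force: [-0.7, -1.2, -1.2]
gripper_width: 0.0162
time_s: 34.95
ee_pos: [0.6139, 0.1329, 0.217]
ee_rot: [1.0, -0.003, -0.0, 0.0]
force: [-0.1, 0.0, 0.1]
gripper_width: 0.0157
34.95 [0.6139 0.1329 0.217 ] [[1.0, -0.005, -0.001], [-0.005, -1.0, -0.001], [-0.001, 0.001, -1.0]] 0.015728999471831585
```

View pics/w24.png

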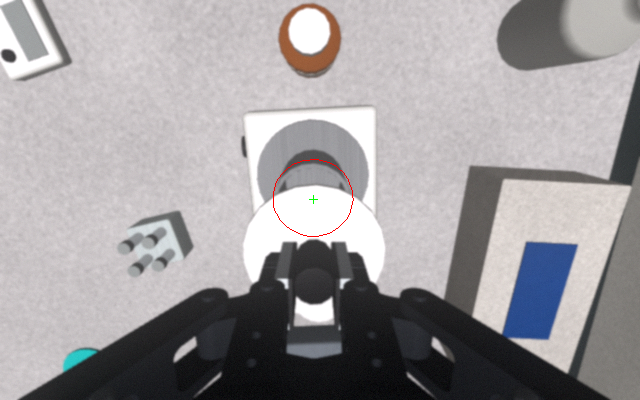

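```bash
python3 -c "
import cv2
a=cv2.imread('pics/w16_raw.png')[100:260,230:400]; b=cv2.imread('pics/w16.png')[100:260,230:400]
import numpy as np
cv2.imwrite('pics/z16.png',np.hstack([cv2.resize(cv2.convertScaleAbs(x,alpha=1.4),None,fx=2.3,fy=2.3,interpolation=2) for x in (a,b)]))"
```

```text
(no output)
```

View pics/z16.png

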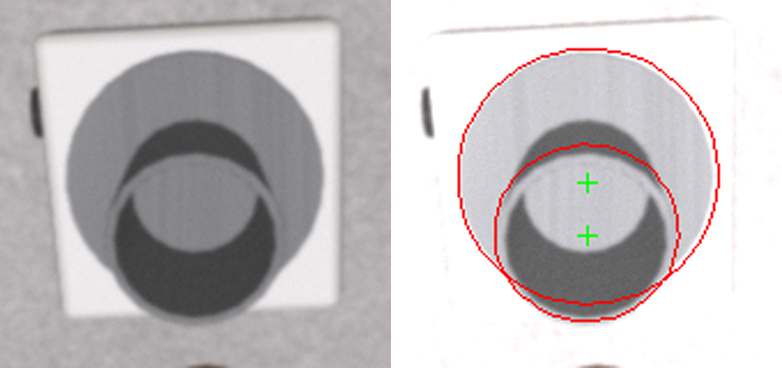

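```bash
python3 -m pendant '{"turn":[[0,0,0],[0,0,0],[0,0,0],[0,0,0],[0,0,0],[0,0,0]],"linear":[[-1,-1,25],[-1,-1,50],[-1,-1,62],[-1,-1,66],[-1,-1,66],[-1,-1,66]],"gripper":[1,1,1,1,1,1]}'
python3 -c "
from w import *
wrist('w25',[((.613,.1343),.03,.125),((.613,.1343),.036,.144)])
S=grab_frame('side'); im=cv2.convertScaleAbs(S['img'][:,:,::-1],alpha=1.5)[120:320,160:420]; cv2.imwrite('pics/sd25.png',cv2.resize(im,None,fx=3,fy=3,interpolation=2))"
```

```text
time_s: 35.75
ee_pos: [0.6142, 0.1351, 0.1526]
ee_rot: [1.0, -0.002, 0.001, -0.0]
force: [0.2, 0.1, -0.9]
gripper_width: 0.0158
35.75 [0.6142 0.1351 0.1526] [[1.0, -0.004, 0.002], [-0.004, -1.0, 0.0], [0.002, -0.0, -1.0]] 0.01577915395650117
```

View pics/w25.png

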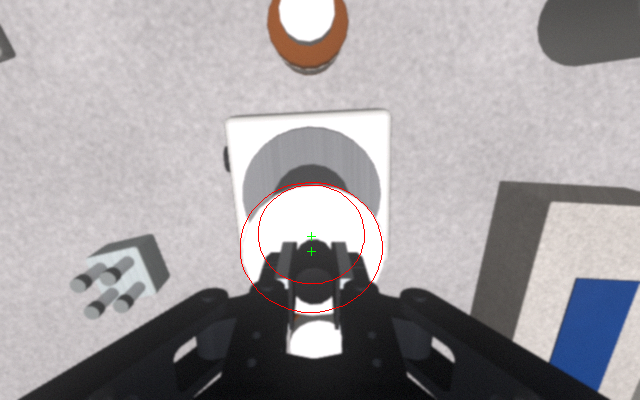

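View pics/sd25.png

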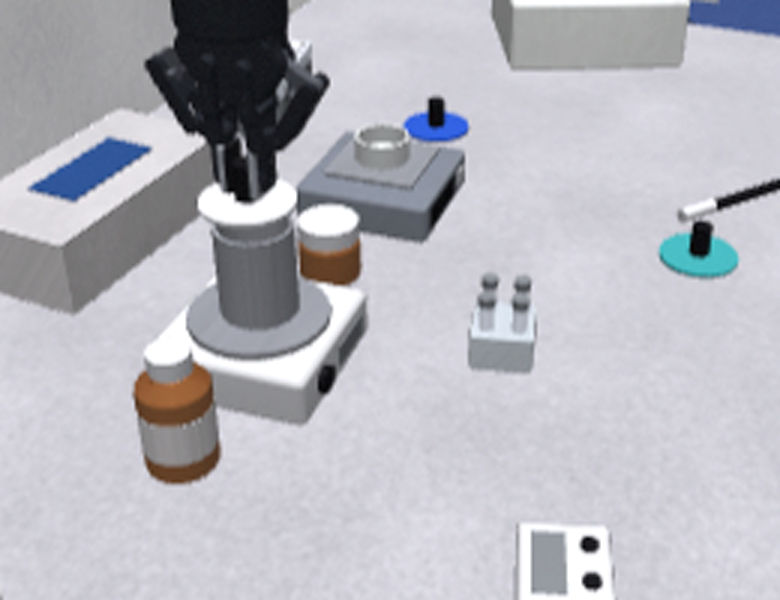

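```bash
python3 -c "
from w import *
out=[]
for n,(x0,y0) in (('side',(200,170)),('scene',(350,150))):
    F=grab_frame(n); k=5
    im=cv2.resize(cv2.convertScaleAbs(F['img'][:,:,::-1],alpha=1.5)[y0:y0+100,x0:x0+75],None,fx=k,fy=k,interpolation=2)
    for c,r,z,col in (((.613,.1343),.03,.125,(0,0,255)),((.613,.1343),.03,.05,(0,0,255)),((.6142,.1351),.036,.1465,(0,255,0)),((.613,.135),.055,.05,(255,0,0))):
        p=((proj(F,ring(c,r,z))-[x0,y0]+.5)*k).astype(int); cv2.polylines(im,[p.reshape(-1,1,2)],True,col,1)
    out.append(im)
cv2.imwrite('pics/ov25.png',np.hstack(out))"
```

```text
(no output)
```

View pics/ov25.png

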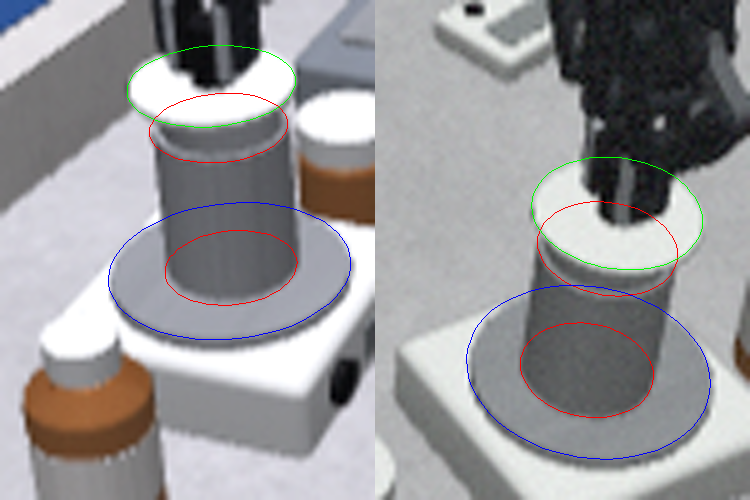

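```bash
python3 -c "
from w import *
out=[]
for n,(x0,y0) in (('side',(290,220)),('scene',(350,130))):
    F=grab_frame(n); k=5; I=cv2.imread(f'pics/{n}0.png')
    im=cv2.resize(cv2.convertScaleAbs(I,alpha=1.5)[y0:y0+100,x0-10:x0+65],None,fx=k,fy=k,interpolation=2); x0-=10
    for c,r,z,col in (((.4295,.2045),.03,.075,(0,0,255)),((.4295,.2045),.03,.0,(0,0,255))):
        p=((proj(F,ring(c,r,z))-[x0,y0]+.5)*k).astype(int); cv2.polylines(im,[p.reshape(-1,1,2)],True,col,1)
    out.append(im)
cv2.imwrite('pics/ov0.png',np.hstack(out))
out=[]
for n,(x0,y0) in (('side',(200,210)),('scene',(420,190))):
    F=grab_frame(n); k=5
    im=cv2.resize(cv2.convertScaleAbs(F['img'][:,:,::-1],alpha=1.5)[y0:y0+100,x0-10:x0+65],None,fx=k,fy=k,interpolation=2); x0-=10
    for c,r,z,col in (((.609,.2564),.0155,.096,(0,0,255)),((.609,.2564),.026,.068,(0,0,255)),((.609,.2564),.026,.0,(0,0,255))):
        p=((proj(F,ring(c,r,z))-[x0,y0]+.5)*k).astype(int); cv2.polylines(im,[p.reshape(-1,1,2)],True,col,1)
    out.append(im)
cv2.imwrite('pics/ovb.png',np.hstack(out))"
```

```text
(no output)
```

View pics/ov0.png

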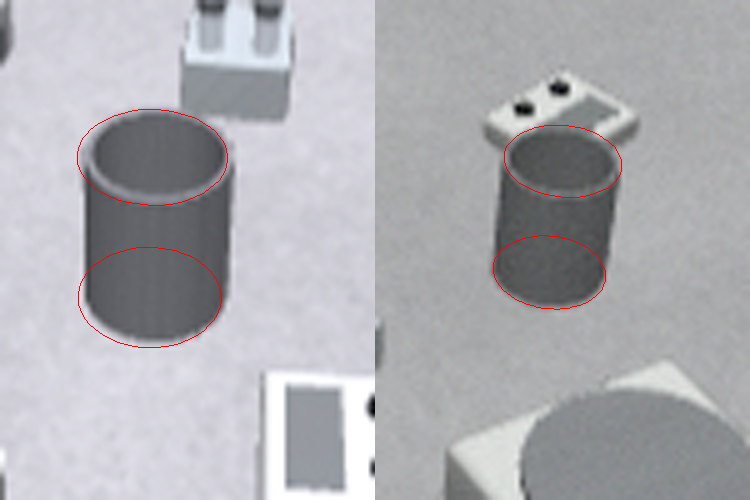

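View pics/ovb.png

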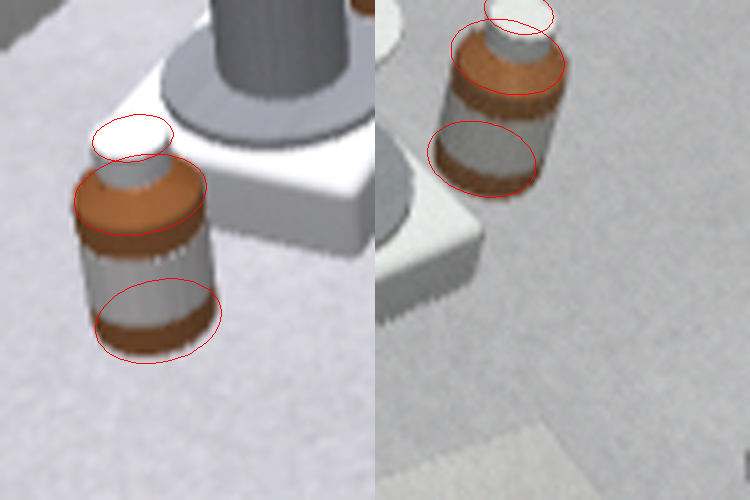

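```bash
python3 -c "
from w import *
f=grab_frame('wrist');V=viewm(f,dict(ee_pos=[0.6119,0.1351,0.2158],ee_rot=R.from_matrix([[1.0, -0.004, -0.001], [-0.004, -1.0, -0.0], [-0.001, 0.0, -1.0]]).as_quat()))
z=lambda x,y:[230+x/2.3,100+y/2.3]
print('base far',back(f,[z(195,121)],.05,V))
print('rim',back(f,[z(106,238),z(284,238),z(195,150),z(195,327)],.125,V))
print('plate',back(f,[z(66,180),z(322,180),z(195,50)],.05,V))
print('inner floor near',back(f,[z(195,253)],.0535,V), back(f,[z(130,200),z(260,200)],.0535,V))
"
```

```text
base far [[0.61309246 0.16158695 0.05      ]]
rim [[0.58374789 0.13444663 0.125     ]
 [0.64179603 0.1342669  0.125     ]
 [0.61283041 0.16338124 0.125     ]
 [0.61270673 0.10285736 0.125     ]]
plate [[0.55866715 0.13687884 0.05      ]
 [0.66657755 0.13654685 0.05      ]
 [0.61315069 0.19007996 0.05      ]]
inner floor near [[0.61296539 0.10546788 0.0535    ]] [[0.58571395 0.12899423 0.0535    ]
 [0.64031379 0.12882589 0.0535    ]]
```

```bash
python3 -m pendant '{"turn":[[0,0,0],[0,0,0],[0,0,0],[0,0,0]],"linear":[[-1,1,0],[-3,2,0],[-3,2,0],[-3,2,0]],"gripper":[1,1,1,1]}'
python3 -m pendant '{"turn":[[0,0,0],[0,0,0],[0,0,0],[0,0,0],[0,0,0],[0,0,0]],"linear":[[0,0,4],[0,0,8],[0,0,12],[0,0,14],[0,0,15],[0,0,15]],"gripper":[1,1,1,1,1,1]}'
python3 -c "
from w import *
wrist('w26')
S=grab_frame('side'); im=cv2.convertScaleAbs(S['img'][:,:,::-1],alpha=1.5)[150:290,180:320]; cv2.imwrite('pics/sd26.png',cv2.resize(im,None,fx=4,fy=4,interpolation=2))"
```

```text
time_s: 36.7
ee_pos: [0.6104, 0.1331, 0.1513]
ee_rot: [1.0, -0.002, 0.0, -0.0]
force: [-0.5, -0.1, 0.2]
gripper_width: 0.0161
time_s: 37.45
ee_pos: [0.6105, 0.1331, 0.1363]
ee_rot: [1.0, -0.002, -0.0, -0.0]
force: [0.5, 0.4, -1.0]
gripper_width: 0.0159
37.45 [0.6105 0.1331 0.1363] [[1.0, -0.004, -0.0], [-0.004, -1.0, 0.0], [-0.0, -0.0, -1.0]] 0.015916845042213638
```

View pics/sd26.png

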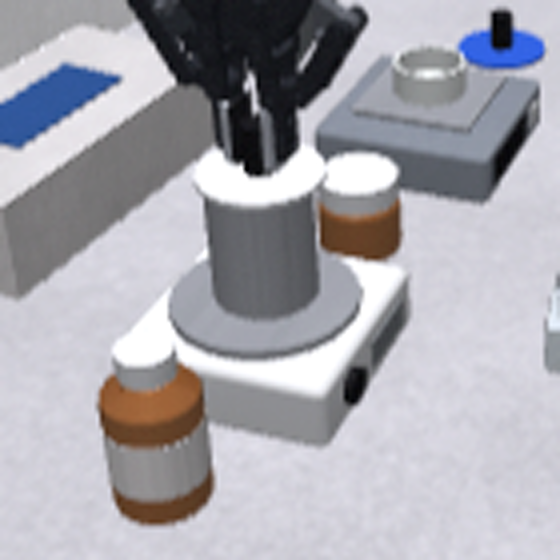

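```bash
python3 -m pendant '{"turn":[[0,0,0],[0,0,0],[0,0,0],[0,0,0],[0,0,0],[0,0,0],[0,0,0],[0,0,0]],"linear":[[0,0,1],[0,0,1],[0,0,1],[0,0,1],[0,0,1],[0,0,1],[0,0,1],[0,0,1]],"gripper":[1,1,-1,-1,-1,-1,-1,-1]}'
python3 -m pendant '{"turn":[[0,0,0],[0,0,0],[0,0,0],[0,0,0],[0,0,0],[0,0,0],[0,0,0],[0,0,0]],"linear":[[0,0,-10],[0,0,-40],[0,0,-80],[0,0,-110],[0,0,-120],[0,0,-120],[0,0,-120],[0,0,-120]],"gripper":[-1,-1,-1,-1,-1,-1,-1,-1]}'
python3 -c "
from w import *
wrist('w27',[((.6125,.134),.055,.05),((.6128,.133),.036,.129),((.6128,.133),.009,.159)])
for n,(x0,y0) in (('side',(150,140)),('scene',(230,130))):
  S=grab_frame(n); im=cv2.convertScaleAbs(S['img'][:,:,::-1],alpha=1.5)[y0:y0+150,x0:x0+200]; cv2.imwrite(f'pics/{n}27.png',cv2.resize(im,None,fx=4,fy=4,interpolation=2))"
```

```text
time_s: 38.55
ee_pos: [0.6104, 0.1331, 0.1353]
ee_rot: [1.0, -0.002, -0.0, 0.0]
force: [-0.3, 0.3, 0.9]
gripper_width: 0.0855
time_s: 39.55
ee_pos: [0.6097, 0.1331, 0.2534]
ee_rot: [1.0, -0.002, -0.002, 0.0]
force: [0.3, 0.1, -0.3]
gripper_width: 0.0856
39.55 [0.6097 0.1331 0.2534] [[1.0, -0.004, -0.003], [-0.004, -1.0, -0.0], [-0.003, 0.0, -1.0]] 0.08556215654482013
```

View pics/w27.png

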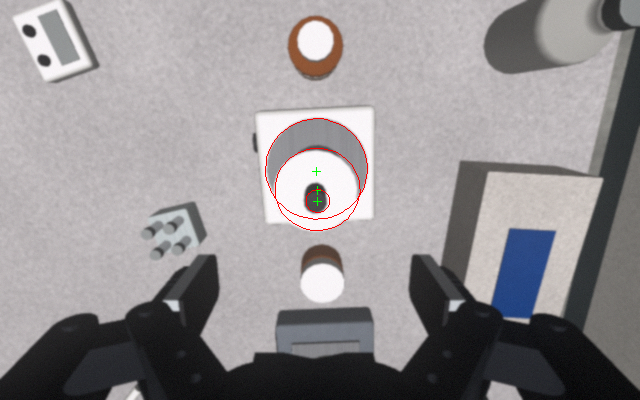

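View pics/side27.png

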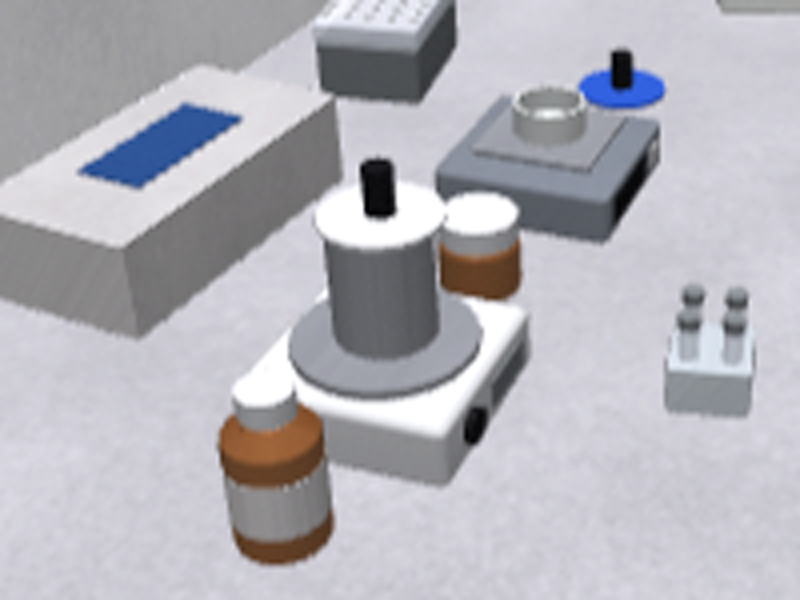

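View pics/scene27.png

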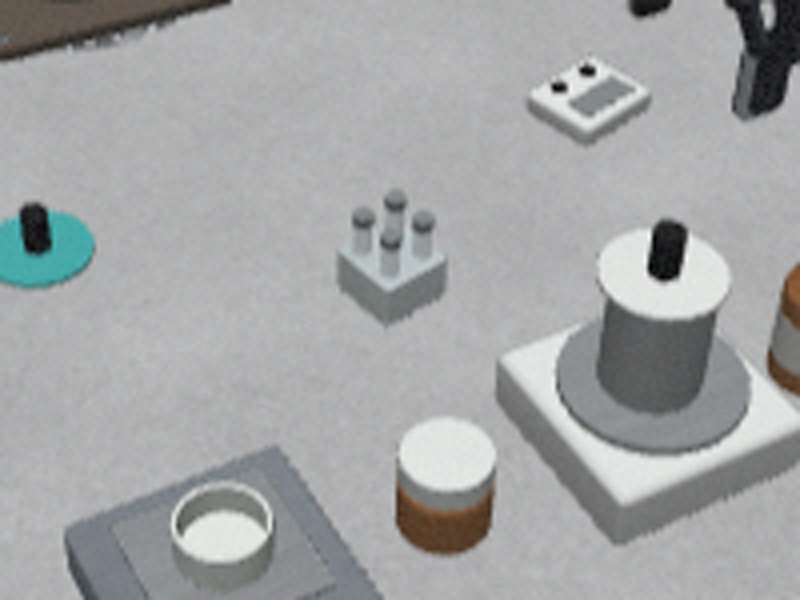

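```bash
python3 -c "
from cell import env
print(env.hand_in()); o=env.get_obs(); print(o['time_s'],o['force'])"
```

```text
the job is handed in; nothing more can be done
None
the job is handed in; nothing more can be done
```

The bench is set up and the job was handed in at about 40 s of the 122 s allowed. No verdict was reported.

**Placings:**

| Thing | Placed |
|---|---|
| Jar | On the bench midway between stirrer and balance |
| Bottle | On the bench about 121 mm from the stirrer's centre, on the far side from the balance (roughly a 3 cm gap) |
| Beaker | On the stirrer plate with its lid on |
| Dish | On the balance pan |

**Last checks:**
- In the final side and scene pictures the beaker, lid, jar, bottle and dish stand upright. The lid lies flat with its plug inside the beaker.
- I measured the beaker within about 3 mm of the plate centre. The dish was within about 2 mm of the pan centre, and the lid within about 3 mm of the beaker's axis.
- The jar and bottle sat within about 3 mm of their planned spots, and the tube stand looked unmoved.
- The gripper was open and clear of everything, and no large force showed at any stage.

**Where the measurements disagreed:**
- The scene and side cameras differed from each other by 4–15 mm on first positions, so I placed everything by the wrist camera.
- Before the lid went on, the side view showed it about 5 mm off the beaker's axis, while the wrist camera showed 1–2 mm. I shifted it about 4 mm to allow for both, and the plug went in without contact force.
- The side and scene views also showed the beaker leaning slightly against my model. The wrist view put its rim and base within about 1 mm of each other, so I took it as upright.

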